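Seat the sowing template on the pins of the plug-tray jig and lock it

ROBOT

A 7-joint arm with a two-finger parallel gripper is mounted at the origin on a cart in front of the work surface, level with it; the furniture and walls round the work are solid. World frame = base frame: x ahead of the robot, y to its left, z up, the work surface at z = 0. Lengths are in m, angles in rad, forces in N, time in s.
With the tool pointing down it reaches from about 0.425 to 0.875 m from the base axis. Payload 4.7 kg.
Tool frame: the origin (TCP) lies midway between the tips of the shut fingers; the grasp point (between the pads) lies 19 mm behind it; z points along the fingers, y is the direction in which the jaws open and shut (so a half turn about z gives the same grasp; the last joint's range is limited). The gripper opens to 87 mm and grips with 3 to 60 N. Pads are 19 mm wide; open, the fingers measure 117 mm over their backs; the gripper's body (75 mm by 190 mm) begins 51 mm behind the grasp point.
Start: joints at [0.014, 0.321, -0.07, 1.45, 0.023, 1.371, -0.057], TCP at [0.65, -0, 0.223] pointing down, gripper open.
Joint ranges: [-2.86, 2.86], [-0.3, 2.09], [-1.38, 1.24], [0.06, 2.45], [-1.56, 4.7], [0.09, 2.05], [-2.69, 2.69]. Speed limits (rad/s): [2.57, 2.57, 3.14, 3.14, 3.14, 3.14, 3.14].

INTERFACE

Orientations are given as a rotation vector (axis times angle).
In Python, from bench import ctrl, optics gives the robot as it stands. The module is installed in compiled form; this text tells all that it offers.
- The arm moves only by the tool step_arm, never from a script. Its argument "deltas" is a list of rows, each a list of 7 numbers: the turn, a rotation vector about the tool's x, y, z in degrees, then the shift along the tool's x, y, z in mm, then the finger opening in mm, from 0 to 87. A call has exactly 8 rows; each row is the pose to reach, as a shift and turn from the pose commanded when the call began, along the tool's axes at that moment; what a row does not reach only later rows make up. A row lasts 1/8 s, in which the tool goes at most 62.5 mm and 10.7 degrees, less where a joint would pass 70% of its speed; a pose out of reach is approached as far as the arm can. A call with a gripper value outside its range is refused whole. The fingers move at their own pace and stop on an object; "newtons" is the grip in N (left out, the last holds). Time passes only in rows, so rows that repeat a pose let the fingers close, or fill a call up. It gives the time, the measured TCP pose, the force and the opening at its end, in the units of the state.
- ctrl.get_state(): the state, without advancing time (a new reading comes with each control period).
- optics.get_image(name): name is "scene" or "side" or "wrist"; returns the picture (400x640x3 uint8, red, green, blue); there is no depth.
- optics.get_calibration(name): a dict with "K" (3x3 intrinsics, pixels), "k1" (the pictures are not rectified: a ray, as slopes to the right and down, at radius r is drawn at 1 + k1 r^2 times it, then the intrinsics apply), "R" (3x3) and "t" (3): a world point X has camera coordinates R X + t. Camera axes: x right, y down, z forward; pixel columns grow to the right and rows downward; lengths in m; the calibration is good to about 2 mm. A picture is of the moment at which its call begins: read the wrist's pose just before it. get_calibration takes no time and is no camera call; for the wrist camera it gives the pose at the moment of the call.
- ctrl.close_job(): hands the job in, once; it reports no verdict.
The state is a dict: "time": time; "joint_positions": joint angles; "qd": joint speeds; "joint_torque": joint torques, N m; "position": TCP position; "tool_rot": TCP orientation; "ft_force": force on the tool from outside, world axes, zero at the start; "torque": the same for the moment, N m; "grip_width": opening from 0.0 (shut) to 1.0 (fully open).
Only numpy, scipy, OpenCV 4.12 (cv2) and the standard library are available. Lean on these libraries where they do the work, as an engineer would, in place of code of your own. Each camera call takes 0.05 s, during which the arm holds its last target.

TASK

Set up the sowing jig: take the perforated flat template by its handle and lay it level between the jig's corner guides, resting on the tips of the four steel pins, then slide it gently along the guides until its corner holes drop over the pins and it lies flat on the tray; never force it. Then turn the wooden turn button in, square across the template's edge, so that it holds the template down, and leave the clay pots and the tin where they are.

Things in the scene. Friction and masses are not known exactly. Their poses are not given: they have to be found in the camera images.
- template: Sowing template: plain grey rigid-plastic plate 228 x 110 x 5 mm, 0.14-0.22 kg, same turned half round, flat on the table. Origin: middle of its underside; x along the 228 mm, z up. Pin holes 11 mm wide at x = +-68, y = +-42 mm; twelve 6 mm seed holes. Over its middle a wooden handle bar along y: 18 mm thick (x), 50 mm long, 23 to 41 mm above the origin, on two 10 mm posts.
- sowing_jig: Fixed jig: board 310 x 180 x 15 mm with a tray and four corner guides. Origin: middle of the board's underside; z up; x: sliding direction, away from the robot. Guides at x = +-66 to +-90 mm have inner faces at y = +-56.5, upright to 55 mm height, then flared outward up to 69 mm. Template's origin height above the jig's: 53 mm on the pin tips, 45 mm seated.
- nest_middle (a point): Jig x = 0, y = 0, height 45 mm: middle of the black 12-cell plug tray's flat rim if the tray were clamped centrally. The tray is clamped in slots up to 18 mm nearer or farther along jig x; its true place is not reported. Its four 8 mm steel pins, at x = +-68, y = +-42 mm from its true middle, stand 8 mm above the rim with flat, chamfered tips (1.5 mm play in the holes).
- turn_button (a joint): Wooden turn button, pivot upright at jig x = 30, y = 78 mm. 0: arm points along jig +x, clear of the template; negative: swung outward; grows clockwise seen from above; 1.57: arm points along jig -y over the template's edge (stop 1.65). Starts -0.6 to 0, stays where left, takes 2 N at the peg. Arm 14 mm wide, 32 mm long, 51.5 to 59.5 mm above the jig's origin: passes only a seated template.
- button_peg (a point): Middle of the top of the turn button's upright round wooden peg: 12 mm across, 24 mm from the pivot, 59.5 to 81.5 mm above the jig's origin.
- clay_pot: Small clay pot, 62 mm across and 56 mm high, beyond the template; origin under its middle. Leave it alone.
- pin_tin: Round tin, 70 mm across and 36 mm high, between the robot and the jig; origin under its middle. Leave it alone.

How it is judged:
On the way, in this order (a step that is already met when the one before it is completed fails the run):
1. the template lies level between the guides on the pin tips (x of template in the frame of sowing_jig between -0.045 and 0.045 m and y of template in the frame of sowing_jig between -0.004 and 0.004 m and angle between the x axis of template and the x axis of sowing_jig, either way round below 0.04 rad and angle between template's own z axis and vertical below 0.02 rad and z of template in the frame of sowing_jig between 0.0505 and 0.0565 m and contact force between template and sowing_jig above 0.5 N), for 0.2 s.
2. the template has dropped over the pins and lies flat on the tray, the button still open (x of template in the frame of sowing_jig between -0.022 and 0.022 m and z of template in the frame of sowing_jig between 0.043 and 0.0465 m and y of template in the frame of sowing_jig between -0.004 and 0.004 m and angle between the x axis of template and the x axis of sowing_jig, either way round below 0.03 rad and angle between template's own z axis and vertical below 0.012 rad and linear speed of template below 0.01 m/s and value of joint turn_button below 0.4 rad), for 0.2 s.
At the end, for the whole second after the job is handed in: The template lies level and at rest on the tray with the pins in its holes (underside within 1.5 mm of the rim, within 22 mm of the jig's middle lengthwise and 4 mm sideways), and the turn button stands across its edge (past 1.3 rad) (x of template in the frame of sowing_jig between -0.022 and 0.022 m and z of template in the frame of sowing_jig between 0.043 and 0.0465 m and y of template in the frame of sowing_jig between -0.004 and 0.004 m and angle between the x axis of template and the x axis of sowing_jig, either way round below 0.03 rad and angle between template's own z axis and vertical below 0.012 rad and linear speed of template below 0.01 m/s and value of joint turn_button above 1.3 rad); the robot touches nothing.
It fails at once if the template is forced: more than 30 N between it and the jig (contact force between template and sowing_jig above 30 N).
It fails at once if the clay pot is moved by more than 15 mm (distance of clay_pot from where it was at the start of the episode above 0.015 m).
It fails at once if the tin is moved by more than 15 mm (distance of pin_tin from where it was at the start of the episode above 0.015 m).
It also fails if it takes over 61 s, if anything falls off the work surface, if the arm or the gripper's body presses on something with over 40 N, if the wrist force passes 120 N, or if a joint passes its speed limit or range.

## Working session

There is one attempt and no reset: what is moved stays moved. The work goes in short steps, Python scripts to look and compute and a tool call to move; the robot and the scene stay as the last step left them, time stands still between calls to the robot, and variables do not carry over. Pictures are saved under pics/ and viewed, and the job is handed in when it is done.

Besides the shell and the picture viewer there is one more tool, called in YAML: its name, and indented under it one key for each argument. step_arm: Moves the arm, as the interface text tells. Its arguments: {"type":"object","properties":{"deltas":{"type":"array"},"newtons":{"type":"number"}},"required":["deltas"]}

```bash
mkdir -p pics
cat > h.py <<'E'
import numpy as np, cv2
from bench import ctrl, optics
def snap(name,fn):
    c=optics.get_calibration(name); im=optics.get_image(name)
    cv2.imwrite('pics/'+fn+'.png',im[:,:,::-1]); np.savez('pics/'+fn+'.npz',im=im,**{k:np.array(v) for k,v in c.items()})
    return im,c
def load(fn):
    d=np.load('pics/'+fn+'.npz'); return d['im'],{k:d[k] for k in('K','k1','R','t')}
def ray(c,u,v):
    K=np.array(c['K']);k1=float(c['k1'])
    p=cv2.undistortPoints(np.array([[[u,v]]],float),K,np.array([k1,0,0,0,0.]))[0,0]
    R=np.array(c['R']);t=np.array(c['t'])
    return -R.T@t, R.T@np.array([p[0],p[1],1])
def onz(c,u,v,z):
    o,d=ray(c,u,v); return o+d*(z-o[2])/d[2]
def proj(c,X):
    R=np.array(c['R']);p=R@np.array(X)+np.array(c['t']);x=p[:2]/p[2];x=x*(1+float(c['k1'])*(x@x));K=np.array(c['K'])
    return K[:2,:2]@x+K[:2,2]
E
python3 - <<'E'
from h import *
s=ctrl.get_state();print({k:np.round(v,3) for k,v in s.items()})
for n in('scene','side','wrist'):
    im,c=snap(n,n+'0');print(n,np.round(-np.array(c['R']).T@np.array(c['t']),3),c['k1'],np.round(c['R'],2).tolist())
E
```

```text
{'time': np.float64(0.0), 'joint_positions': array([ 0.014,  0.322, -0.07 ,  1.452,  0.023,  1.371, -0.057]), 'qd': array([-0.001, -0.001, -0.   ,  0.   ,  0.001, -0.001,  0.002]), 'joint_torque': array([-0.0000e+00, -4.9128e+01, -4.0400e-01, -3.1253e+01, -6.4000e-02,
        4.4000e-02,  0.0000e+00]), 'position': array([ 0.649, -0.   ,  0.221]), 'tool_rot': array([-2.220e+00, -2.221e+00,  2.000e-03]), 'ft_force': array([0.405, 0.353, 0.526]), 'torque': array([-0.049,  0.045,  0.022]), 'grip_width': np.float64(1.003)}
scene [ 0.148 -0.439  0.478] -0.06655300445984068 [[0.88, -0.48, -0.01], [-0.22, -0.39, -0.89], [0.42, 0.78, -0.45]]
side [0.131 0.902 0.484] -0.0874333369229319 [[-0.85, -0.52, 0.0], [-0.24, 0.38, -0.89], [0.47, -0.76, -0.45]]
wrist [0.65  0.076 0.384] -0.012058400066747245 [[1.0, -0.0, -0.0], [-0.0, -0.96, 0.28], [-0.0, -0.28, -0.96]]
```

View pics/scene0.png

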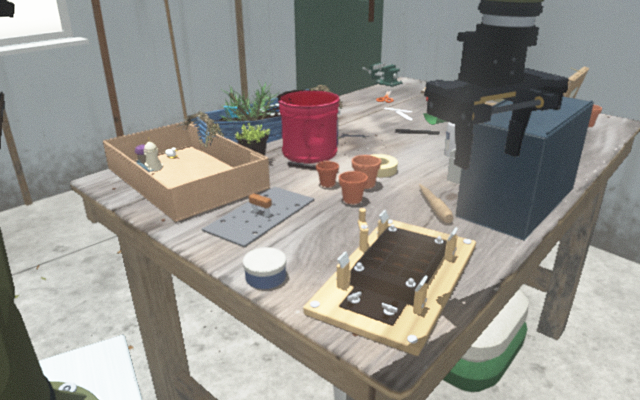

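View pics/side0.png

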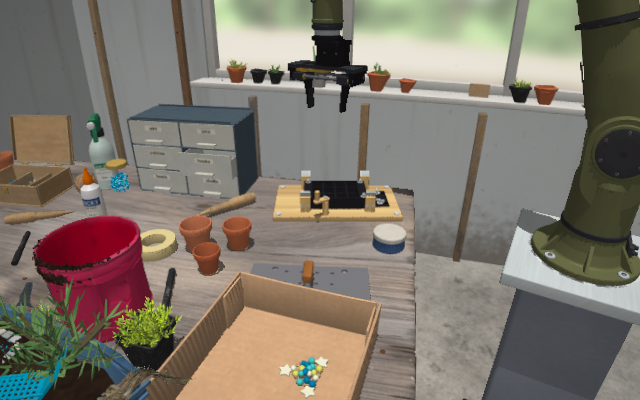

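View pics/wrist0.png

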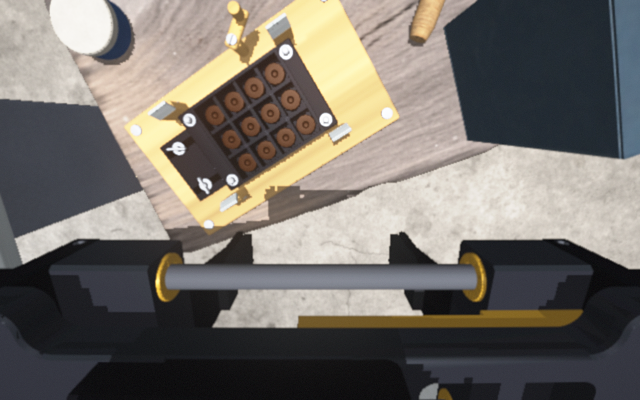

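Run:
```python
from h import *
im,c=load('wrist0'); cv2.imwrite('pics/w0z.png',cv2.resize(im[0:240,100:420,::-1],None,fx=2.5,fy=2.5,interpolation=cv2.INTER_CUBIC))
im,c=load('scene0'); cv2.imwrite('pics/s0z.png',cv2.resize(im[180:360,190:490,::-1],None,fx=2.6,fy=2.6,interpolation=cv2.INTER_CUBIC))
im,c=load('side0'); cv2.imwrite('pics/d0z.png',cv2.resize(im[160:320,230:430,::-1],None,fx=3.5,fy=3.5,interpolation=cv2.INTER_CUBIC))
```

```text
(no output)
```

View pics/w0z.png

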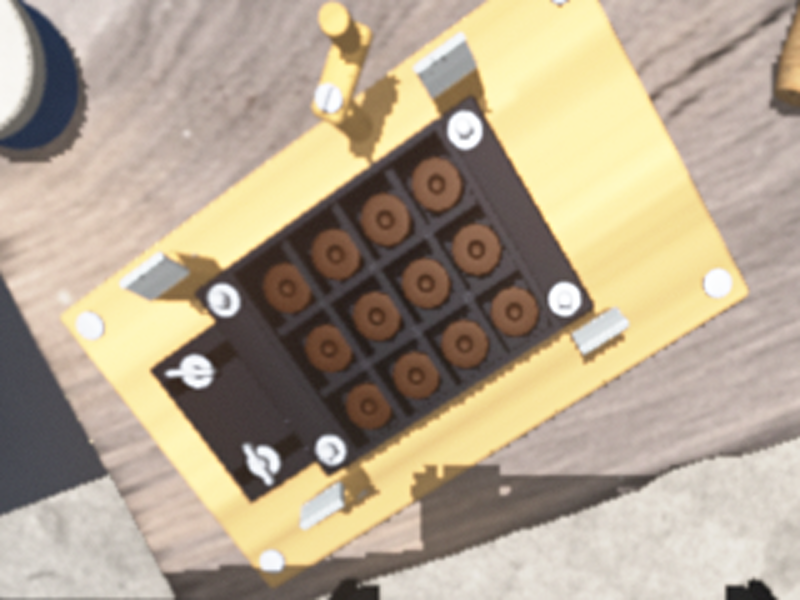

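View pics/s0z.png

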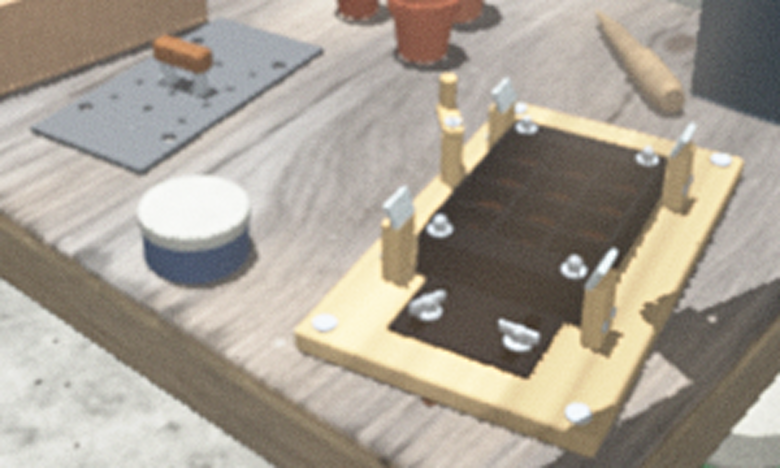

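View pics/d0z.png

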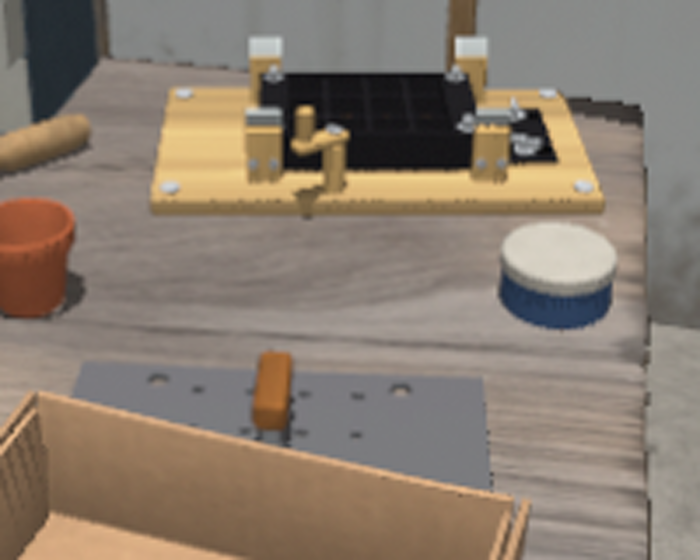

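Run:
```python
from h import *
_,w=load('wrist0');_,s=load('scene0');_,d=load('side0')
W=lambda u,v:(u/2.5+100,v/2.5);S=lambda u,v:(u/2.6+190,v/2.6+180);D=lambda u,v:(u/3.5+230,v/3.5+160)
P={}
for n,a in dict(fl=(463,130),fr=(566,299),nl=(222,300),nr=(330,451)).items():
    P[n]=onz(w,*W(*a),.053)[:2];print('pin w',n,P[n].round(4))
for n,a in dict(fl=(528,124),fr=(648,153),nl=(440,222),nr=(574,263)).items(): print('pin s',n,onz(s,*S(*a),.053)[:2].round(4))
for n,a in dict(fl=(273,72),nl=None,fr=None,nr=(456,72)).items():
    if a: print('pin d',n,onz(d,*D(*a),.053)[:2].round(4))
m=sum(P.values())/4; dx=(P['fl']+P['fr']-P['nl']-P['nr']);print('mid',m,'yaw',np.arctan2(dx[1],dx[0]),'len',np.linalg.norm(dx)/2,np.linalg.norm(P['fl']-P['fr']),np.linalg.norm(P['nl']-P['nr']))
print('screws w',[onz(w,*W(*a),.016)[:2].round(4) for a in((90,325),(718,283),(271,561))])
print('screws s',[onz(s,*S(*a),.016)[:2].round(4) for a in((324,322),(721,159),(578,412),(521,108))])
print('board cnr w',[onz(w,*W(*a),.015)[:2].round(4) for a in((63,317),(748,292),(273,587))])
print('peg w',onz(w,*W(335,17),.0815),'pivot',onz(w,*W(328,98),.0595))
print('tmpl corners s',[onz(s,*S(*a),.005)[:2].round(4) for a in((35,130),(142,170),(322,50),(225,18))])
print('bar d',onz(d,*D(276,355),.041), onz(d,*D(270,405),.041))
print('bar s',onz(s,*S(160,38),.041), onz(s,*S(206,50),.041))
print('tmpl corners d',[onz(d,*D(*a),.005)[:2].round(4) for a in((83,363),(484,378))])
print('tin s',onz(s,*S(195,205),.036),'tin d',onz(d,*D(558,255),.036))
print('pot d',onz(d,*D(35,210),.056))
```

```text
pin w fl [0.6111 0.1503]
pin w fr [0.6557 0.0804]
pin w nl [0.498  0.0804]
pin w nr [0.5415 0.01  ]
pin s fl [0.6056 0.1424]
pin s fr [0.6508 0.0744]
pin s nl [0.4927 0.0747]
pin s nr [0.5362 0.0041]
pin d fl [0.6483 0.0915]
pin d nr [0.5333 0.0203]
mid [0.57655449 0.08028854] yaw 0.5533613888657752 len 0.13356171440734335 0.08294401486703795 0.08281477126231077
screws w [array([0.4109, 0.0689]), array([0.7331, 0.0887]), array([ 0.4903, -0.0605])]
screws s [array([0.4113, 0.0675]), array([0.7335, 0.088 ]), array([ 0.4918, -0.0614]), array([0.655 , 0.2147])]
board cnr w [array([0.3968, 0.073 ]), array([0.7489, 0.0844]), array([ 0.4892, -0.0768])]
peg w [0.56713024 0.18298363 0.0815    ] pivot [0.55578008 0.16123079 0.0595    ]
tmpl corners s [array([0.3341, 0.3788]), array([0.384 , 0.2878]), array([0.5812, 0.3906]), array([0.5363, 0.4869])]
bar d [0.46510812 0.37758602 0.041     ] [0.44466242 0.4156416  0.041     ]
bar s [0.44742161 0.40797188 0.041     ] [0.47062624 0.37103369 0.041     ]
tmpl corners d [array([0.5814, 0.3995]), array([0.3811, 0.2927])]
tin s [0.38296626 0.18537099 0.036     ] tin d [0.3790408  0.19629288 0.036     ]
pot d [0.65817619 0.34551238 0.056     ]
```

step_arm:
  deltas:
    - [0,0,-4,49,-24,0,87]
    - [0,0,-8,98,-48,0,87]
    - [0,0,-12,147,-72,10,87]
    - [0,0,-16,196,-96,20,87]
    - [0,0,-20,245,-120,30,87]
    - [0,0,-24,294,-144,40,87]
    - [0,0,-27.8,343,-168,40,87]
    - [0,0,-27.8,385,-192,40,87]

```text
time: 1.15
position: [0.4566, 0.3867, 0.1821]
tool_rot: [-1.621, -2.691, 0.001]
ft_force: [0.4, -0.3, 0.1]
grip_width: 0.998
```

Run:
```python
from h import *
s=ctrl.get_state();print(s['time'],s['position'],s['tool_rot'],np.abs(s['qd']).max())
snap('wrist','wrist1')
s=ctrl.get_state();print(s['time'],s['position'],s['tool_rot'])
```

```text
1.15 [0.45658337 0.38668104 0.18211462] [-1.62062150e+00 -2.69081718e+00  5.86823222e-04] 0.7166678403614374
1.2 [0.45085047 0.39416103 0.18240783] [-1.60612852 -2.69314723 -0.00410034]
```

View pics/wrist1.png

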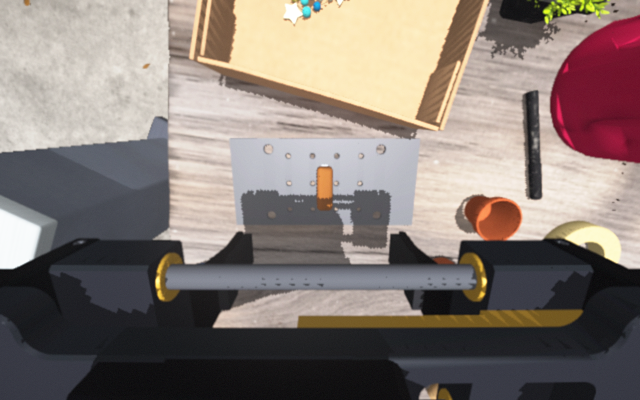

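Run:
```python
from h import *
for i in range(3):
    im,c=snap('wrist','wrist2'); s=ctrl.get_state();print(s['time'],s['position'],s['tool_rot'],np.abs(s['qd']).max())
hsv=cv2.cvtColor(im,cv2.COLOR_RGB2HSV)
m=((hsv[...,0]<18)&(hsv[...,1]>150)&(hsv[...,2]>90)).astype(np.uint8)
n,l,st,ce=cv2.connectedComponentsWithStats(m)
for i in range(1,n):
    if st[i,4]>60: print(st[i],ce[i])
cv2.imwrite('pics/w2z.png',cv2.resize(im[120:240,210:440,::-1],None,fx=3.4,fy=3.4,interpolation=cv2.INTER_CUBIC))
```

```text
1.25 [0.45245689 0.39159554 0.18239658] [-1.60632117e+00 -2.69482549e+00 -2.22181954e-03] 0.07312797503576501
1.3 [0.45507418 0.38825968 0.18229769] [-1.61276117e+00 -2.69413128e+00 -1.48724094e-04] 0.06696520403317148
1.35 [0.45703139 0.38581973 0.18218717] [-1.61876324e+00 -2.69237824e+00  1.06983763e-03] 0.04389647617621002
[318 170  14  30 400] [324.5725 184.1725]
[ 465  199   56   42 1823] [493.21338453 219.05924301]
```

View pics/w2z.png

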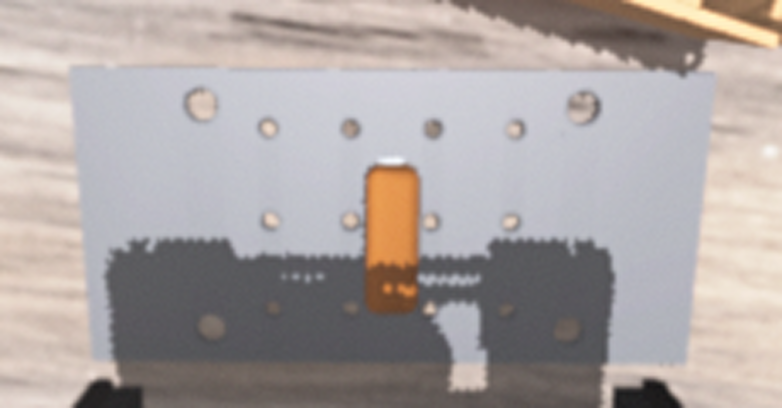

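Run:
```python
from h import *
im,c=load('wrist2'); Z=lambda u,v:(u/3.4+210,v/3.4+120)
P=[onz(c,*Z(*a),.005)[:2] for a in((201,104),(583,106),(211,327),(567,328))]
P=np.array(P);print(P.round(4),'mid',P.mean(0)); 
for a,b in((0,1),(2,3)): d=P[b]-P[a];print(np.linalg.norm(d),np.arctan2(d[1],d[0]))
B=[onz(c,*Z(*a),.041)[:2] for a in((367,168),(418,168),(366,312),(417,312))];print(np.round(B,4),np.mean(B,0))
C=np.array([onz(c,*Z(*a),.005)[:2] for a in((70,66),(714,72),(92,360),(686,363))]);print(C.round(4),C.mean(0),np.linalg.norm(C[0]-C[1]))
o=-c['R'].T@c['t'];print(o)
```

```text
[[0.3789 0.3986]
 [0.4989 0.462 ]
 [0.4178 0.3248]
 [0.5372 0.3881]] mid [0.45820265 0.3933715 ]
0.13575970066497323 0.4857043485364767
0.1350852784020722 0.4878869123312178
[[0.4392 0.4114]
 [0.4538 0.4192]
 [0.4619 0.3681]
 [0.477  0.3762]] [0.4579841  0.39370765]
[[0.3325 0.3889]
 [0.5335 0.4939]
 [0.3833 0.2912]
 [0.5849 0.3975]] [0.45853976 0.39287541] 0.22677752133358264
[0.41927353 0.45507687 0.34477485]
```

step_arm:
  deltas:
    - [0,0,0,7.5,4,45,87]
    - [0,0,0,7.5,4,90,87]
    - [0,0,0,7.5,4,135,87]
    - [0,0,0,7.5,4,160,87]
    - [0,0,0,7.5,4,167,70]
    - [0,0,0,7.5,4,167,30]
    - [0,0,0,7.5,4,167,12]
    - [0,0,0,7.5,4,167,12]
  newtons: 25

```text
time: 2.35
position: [0.4589, 0.394, 0.0169]
tool_rot: [1.622, 2.689, 0.003]
ft_force: [-0.1, -0.4, 0.3]
grip_width: 0.632
```

Run:
```python
from h import *
im,c=snap('wrist','wrist3');s=ctrl.get_state();print({k:np.round(s[k],4) for k in('time','position','tool_rot','ft_force','grip_width')})
```

```text
{'time': np.float64(2.4), 'position': array([0.4587, 0.3939, 0.0167]), 'tool_rot': array([1.6224, 2.6892, 0.0027]), 'ft_force': array([ 0.4167,  0.327 , -0.2198]), 'grip_width': np.float64(0.5872)}
```

View pics/wrist3.png

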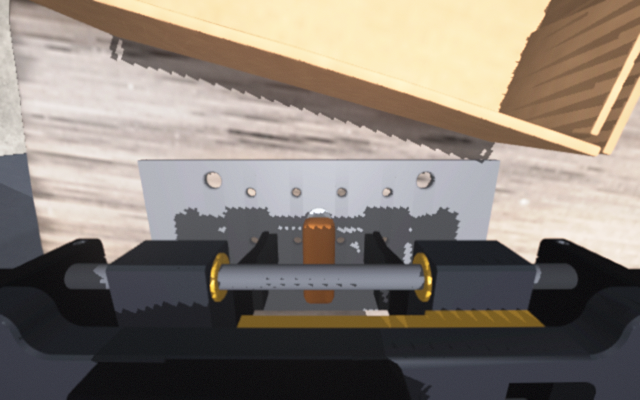

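step_arm:
  deltas:
    - [0,0,0,0,0,2,12]
    - [0,0,0,0,0,2,12]
    - [0,0,0,0,0,2,12]
    - [0,0,0,0,0,2,12]
    - [0,0,0,0,0,2,12]
    - [0,0,0,0,0,2,12]
    - [0,0,0,0,0,2,12]
    - [0,0,0,0,0,2,12]

```text
time: 3.4
position: [0.458, 0.3935, 0.0135]
tool_rot: [1.623, 2.69, -0.0]
ft_force: [-0.2, -0.4, -0.4]
grip_width: 0.206
```

Run:
```python
from h import *
for fn,box in(('wrist0',(0,240,100,420)),('scene0',(200,350,300,490)),('side0',(160,225,270,410))):
    im,c=load(fn);hsv=cv2.cvtColor(im,cv2.COLOR_RGB2HSV)
    m=((hsv[...,1]<45)&(hsv[...,2]>175)).astype(np.uint8);m[:box[0]]=0;m[box[1]:]=0;m[:,:box[2]]=0;m[:,box[3]:]=0
    n,l,st,ce=cv2.connectedComponentsWithStats(m)
    print(fn)
    for i in range(1,n):
        if 8<st[i,4]<300: print(st[i],ce[i].round(2),onz(c,*ce[i],.045)[:2].round(4),onz(c,*ce[i],.016)[:2].round(4))
im,c=load('wrist0');a=cv2.resize(im[30:200,180:340,::-1],None,fx=5,fy=5,interpolation=cv2.INTER_LANCZOS4)[:,:800]
cv2.imwrite('pics/w0p.png',a[:600])
```

```text
wrist0
[265  13  22  17 112] [275.4   20.71] [0.6006 0.1826] [0.5965 0.1918]
[279  44  14  16 167] [285.45  51.46] [0.6104 0.1527] [0.6071 0.1592]
[148 101  18  15  91] [156.2  107.79] [0.4579 0.0943] [0.4415 0.0959]
[381 107  12  12 110] [386.64 112.74] [0.7258 0.0882] [0.7324 0.0892]
[319 113  13  13 136] [325.26 119.11] [0.6545 0.0811] [0.6549 0.0815]
[183 114  13  13 116] [189.11 119.62] [0.4947 0.081 ] [0.4815 0.0814]
[329 123  23  19 219] [339.66 131.69] [0.6716 0.0668] [0.6735 0.066 ]
[130 125  12  11 104] [135.6  129.88] [0.4292 0.0696] [0.4104 0.0691]
[128 137   5   5  12] [129.92 139.17] [0.4204 0.0589] [0.4008 0.0574]
[167 142  18  13 140] [177.32 148.11] [0.4762 0.0481] [0.4613 0.0457]
[227 174  11  12 102] [231.87 179.47] [0.5388 0.0095] [0.5294 0.0039]
[198 178  14  16 116] [204.59 184.48] [0.5041 0.0032] [ 0.4916 -0.003 ]
[220 193  17  19 172] [227.9  202.36] [ 0.5311 -0.02  ] [ 0.521  -0.0282]
[300 195   4   3  11] [301.36 195.91] [ 0.6247 -0.0116] [ 0.6226 -0.0191]
[257 201  11   8  29] [262.9  204.45] [ 0.5755 -0.0228] [ 0.5692 -0.0312]
[234 209  34  14 218] [253.16
[... 1203 characters left out ...]
  9  10  30] [371.93 325.07] [ 0.4397 -0.0391] [ 0.4593 -0.0124]
[472 324  18  24 246] [482.89 339.18] [ 0.5469 -0.1306] [ 0.5737 -0.11  ]
[407 335  11   8  62] [411.6  337.98] [ 0.4699 -0.0839] [ 0.4915 -0.0602]
side0
[301 171   9   5  45] [305. 173.] [0.6921 0.0379] [ 0.7292 -0.0192]
[360 171   9   5  45] [364. 173.] [ 0.5543 -0.0475] [ 0.5823 -0.1103]
[280 185   5   3  11] [282. 186.] [0.6963 0.14  ] [0.7337 0.0896]
[300 191   7   2  10] [302.7 191.7] [0.6329 0.1404] [0.6661 0.09  ]
[276 212   5   3  11] [278.09 212.82] [0.6203 0.261 ] [0.6527 0.2187]
[394 212   5   3  13] [396.31 212.92] [0.3937 0.122 ] [0.411  0.0704]
[379 223  18   2  28] [387.5  223.64] [0.3921 0.1772] [0.4094 0.1293]
```

View pics/w0p.png

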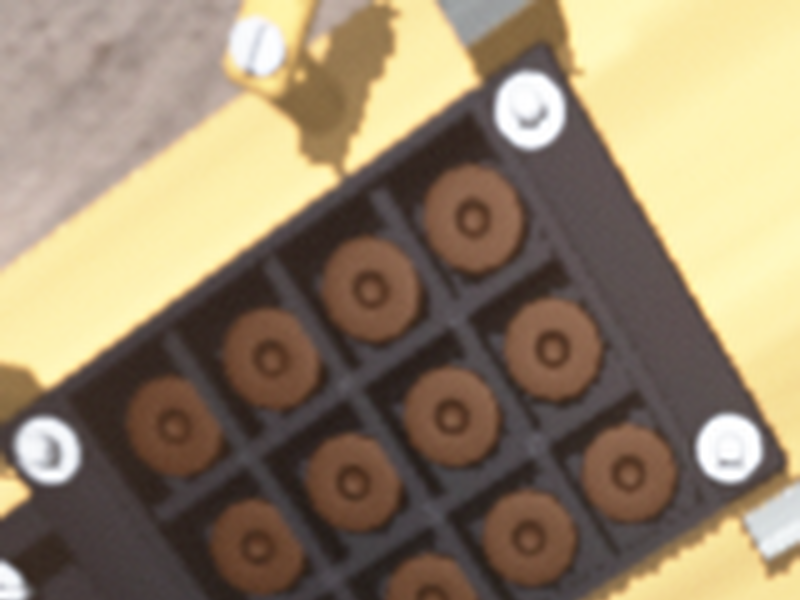

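step_arm:
  deltas:
    - [0,0,0,0,0,-30,12]
    - [0,0,0,0,0,-80,12]
    - [0,0,0,-20,-3,-120,12]
    - [0,0,-1,-65,-11,-140,12]
    - [0,0,-2,-115,-19,-140,12]
    - [0,0,-3,-165,-28,-140,12]
    - [0,0,-3.9,-210,-36,-140,12]
    - [0,0,-3.9,-240,-41,-140,12]

```text
time: 4.4
position: [0.5341, 0.1589, 0.1532]
tool_rot: [1.534, 2.741, -0.002]
ft_force: [0.6, 0.7, -1.5]
grip_width: 0.206
```

Run:
```python
from h import *
for i in range(4):
    im,c=snap('wrist','wrist4');s=ctrl.get_state();print({k:np.round(s[k],4) for k in('time','position','tool_rot','ft_force','grip_width')})
snap('scene','scene4')
```

```text
{'time': np.float64(4.45), 'position': array([0.5357, 0.1541, 0.1531]), 'tool_rot': array([ 1.5393,  2.7358, -0.0055]), 'ft_force': array([ 0.8588, -4.5331, -2.2681]), 'grip_width': np.float64(0.1998)}
{'time': np.float64(4.5), 'position': array([0.535 , 0.1566, 0.1531]), 'tool_rot': array([ 1.5394,  2.7369, -0.0039]), 'ft_force': array([-0.0748, -0.3028, -1.6957]), 'grip_width': np.float64(0.2017)}
{'time': np.float64(4.55), 'position': array([0.5341, 0.1597, 0.1532]), 'tool_rot': array([-1.5359e+00, -2.7405e+00,  1.5000e-03]), 'ft_force': array([-0.6626,  1.2255, -1.6809]), 'grip_width': np.float64(0.2044)}
{'time': np.float64(4.6), 'position': array([0.5335, 0.1619, 0.1532]), 'tool_rot': array([-1.5315e+00, -2.7421e+00,  1.0000e-04]), 'ft_force': array([ 0.3807,  0.3246, -2.5442]), 'grip_width': np.float64(0.2034)}
```

View pics/wrist4.png

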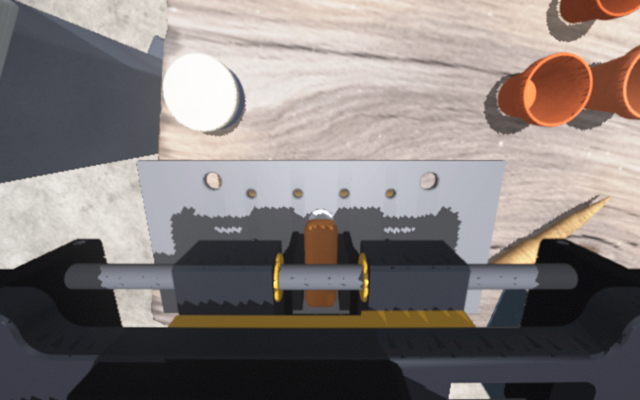

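View pics/scene4.png

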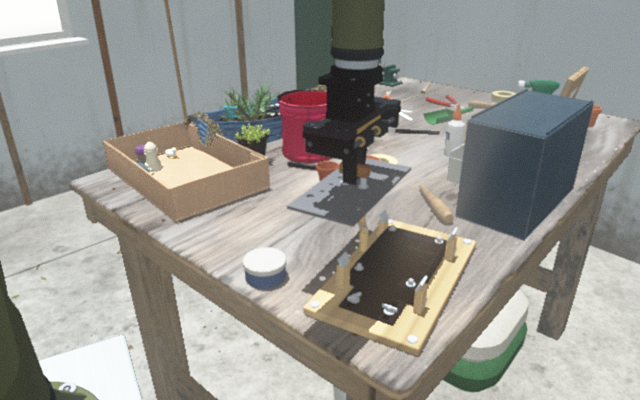

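step_arm:
  deltas:
    - [0,0,0,-20,-5,0,12]
    - [0,0,0,-45,-11,10,12]
    - [0,0,0,-70,-17,30,12]
    - [0,0,0,-85,-20,45,12]
    - [0,0,0,-90.4,-21.6,55,12]
    - [0,0,0,-90.4,-21.6,55,12]
    - [0,0,0,-90.4,-21.6,55,12]
    - [0,0,0,-90.4,-21.6,55,12]

```text
time: 5.65
position: [0.5632, 0.0748, 0.0993]
tool_rot: [1.528, 2.744, 0.002]
ft_force: [0.1, -0.4, -1.3]
grip_width: 0.207
```

Run:
```python
from h import *
p=[]
for i in range(4):
    im,c=snap('wrist','wrist5');s=ctrl.get_state();p.append(np.r_[s['position'],s['tool_rot']*np.sign(s['tool_rot'][0])]);
print(s['time'],np.round(p,4),s['ft_force'])
r=np.mean(p,0)[3:];print('yaw',2*np.degrees(np.arctan2(r[1],r[0]))-90)
snap('scene','scene5');snap('side','side5')
im,c=load('scene5');cv2.imwrite('pics/s5z.png',cv2.resize(im[180:360,270:490,::-1],None,fx=3.3,fy=3.3,interpolation=cv2.INTER_CUBIC))
im,c=load('side5');cv2.imwrite('pics/d5z.png',cv2.resize(im[120:240,250:430,::-1],None,fx=4,fy=4,interpolation=cv2.INTER_CUBIC))
```

```text
5.85 [[5.6320e-01 7.4600e-02 9.9300e-02 1.5283e+00 2.7437e+00 1.5000e-03]
 [5.6310e-01 7.4400e-02 9.9200e-02 1.5288e+00 2.7436e+00 1.2000e-03]
 [5.6300e-01 7.4200e-02 9.9100e-02 1.5291e+00 2.7435e+00 8.0000e-04]
 [5.6300e-01 7.4000e-02 9.8900e-02 1.5295e+00 2.7435e+00 6.0000e-04]] [-0.98907354 -0.82857979 -2.37243694]
yaw 31.73987370876246
```

View pics/s5z.png

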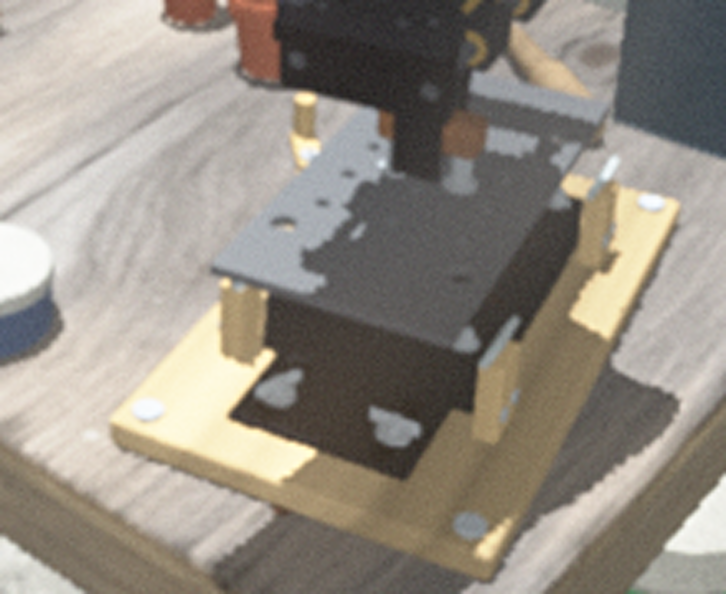

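View pics/d5z.png

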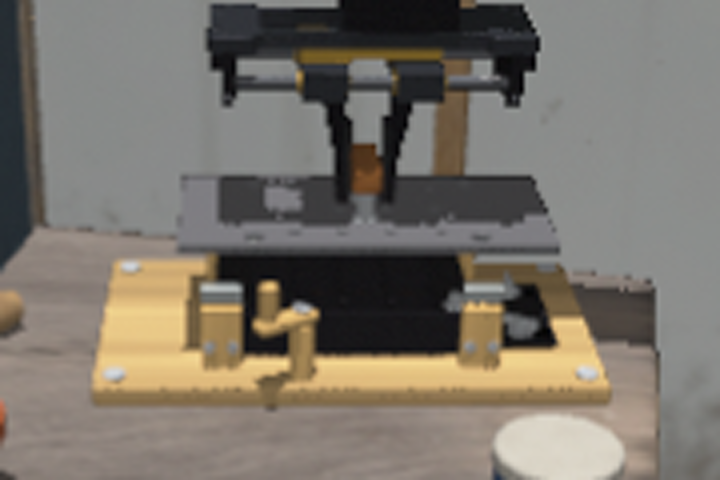

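View pics/wrist5.png

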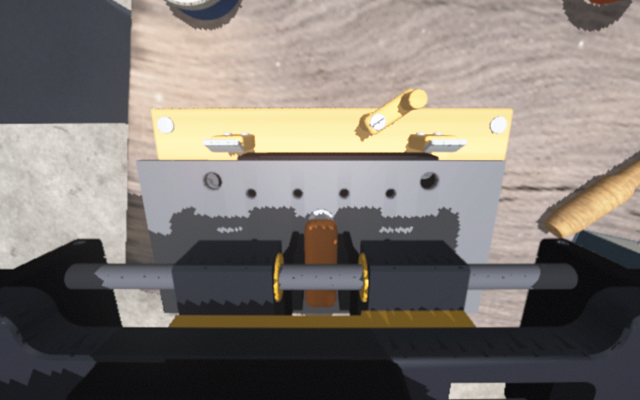

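Run:
```python
from h import *
im,c=load('wrist5');s=ctrl.get_state();print(s['position'])
y=.5535;e=np.array([np.cos(y),np.sin(y)]);n=np.array([-e[1],e[0]]);M=np.array([.5746,.0811])
J=lambda u,v,z:(lambda p:(round((p-M)@e*1000,1),round((p-M)@n*1000,1)))(onz(c,u,v,z)[:2])
print('TCP jig',(s['position'][:2]-M)@e*1000,(s['position'][:2]-M)@n*1000)
zt=s['position'][2]-.0135+.005
print('edge',J(138,160,zt),J(505,160,zt),'holes',J(213,180.5,zt),J(429,180.5,zt))
print('screws',J(166,124,.016),J(498,124,.016))
cv2.imwrite('pics/w5z.png',cv2.resize(im[80:200,130:530,::-1],None,fx=2,fy=2,interpolation=cv2.INTER_CUBIC))
# yellow board edge & screws
hsv=cv2.cvtColor(im,cv2.COLOR_RGB2HSV)
m=((hsv[...,1]<45)&(hsv[...,2]>175)).astype(np.uint8);m[155:]=0;m[:110]=0;m[:,:150]=0;m[:,512:]=0
k,l,st,ce=cv2.connectedComponentsWithStats(m)
for i in range(1,k):
    if st[i,4]>20: print(st[i],ce[i].round(1),J(*ce[i],.016),J(*ce[i],.062))
for col in (280,350): 
    print(col,im[150:166,col].tolist())
```

```text
[0.56294942 0.07384753 0.09877736]
TCP jig -13.723418484228858 -0.045266166844952965
edge (np.float64(-126.0), np.float64(55.1)) (np.float64(100.4), np.float64(54.8)) holes (np.float64(-81.0), np.float64(42.1)) (np.float64(54.6), np.float64(42.0))
screws (np.float64(-145.2), np.float64(76.3)) (np.float64(138.3), np.float64(76.2))
[370 113  16  17 206] [377.6 121.4] (np.float64(35.1), np.float64(78.1)) (np.float64(25.9), np.float64(77.7))
[157 116  17  18 229] [164.9 124.6] (np.float64(-146.2), np.float64(75.8)) (np.float64(-121.4), np.float64(75.9))
[490 116  17  18 230] [498.2 124.5] (np.float64(138.5), np.float64(75.8)) (np.float64(110.0), np.float64(75.9))
[506 127   6  28  86] [509.6 144.3] (np.float64(151.5), np.float64(59.2)) (np.float64(120.5), np.float64(62.4))
[417 132   8   3  21] [420.6 133.1] (np.float64(72.6), np.float64(68.4)) (np.float64(56.4), np.float64(69.9))
[434 132   9   3  22] [438.1 133. ] (np.float64(87.7), np.float64(68.5)) (np.float64(68.7), np.float64(70.0))
[150 135   6  20  86] [152.  146.6] (np.float64(-160.3), np.float64(57.4)) (np.float64(-132.9), np.f
[... 154 characters left out ...]
  141.8] (np.float64(98.0), np.float64(61.2)) (np.float64(77.1), np.float64(64.0))
[432 151  23   1  23] [443. 151.] (np.float64(93.7), np.float64(53.3)) (np.float64(73.6), np.float64(57.6))
280 [[255, 249, 192], [255, 242, 172], [186, 147, 98], [78, 58, 47], [66, 51, 43], [74, 58, 53], [86, 73, 69], [86, 74, 74], [85, 72, 71], [93, 80, 82], [134, 128, 130], [184, 181, 187], [196, 193, 198], [193, 190, 195], [192, 190, 195], [193, 192, 197]]
350 [[255, 249, 193], [255, 243, 173], [185, 147, 96], [73, 55, 45], [62, 47, 42], [71, 58, 53], [85, 74, 71], [86, 75, 75], [87, 76, 74], [92, 83, 83], [136, 130, 133], [186, 184, 191], [198, 197, 203], [195, 194, 201], [196, 195, 200], [196, 194, 199]]
```

View pics/w5z.png

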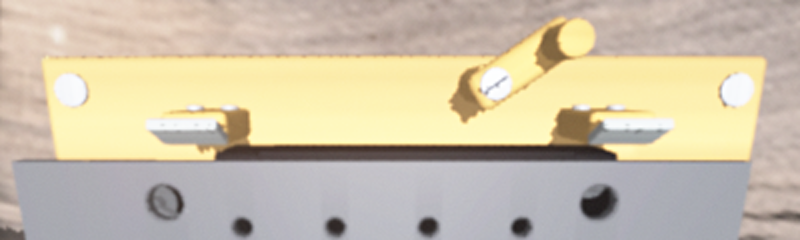

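step_arm:
  deltas:
    - [0,0,0,0,0,5,12]
    - [0,0,0,0,0,10,12]
    - [0,0,0,0,0,15,12]
    - [0,0,0,0,0,20,12]
    - [0,0,0,0,0,24,12]
    - [0,0,0,0,0,27,12]
    - [0,0,0,0,0,29,12]
    - [0,0,0,0,0,30,12]

```text
time: 6.95
position: [0.5629, 0.0738, 0.0685]
tool_rot: [1.53, 2.744, 0.0]
ft_force: [0.2, 0.2, -2.0]
grip_width: 0.202
```

```bash
cat > st.py <<'E'
from h import *
import sys
p=[];f=[]
for i in range(3):
    im,c=snap('wrist',sys.argv[1]);s=ctrl.get_state();p.append(np.r_[s['position'],s['tool_rot']*np.sign(s['tool_rot'][0])]);f.append(s['ft_force'])
print(s['time'],np.round(p,4).tolist(),'F',np.round(f,1).tolist(),s['grip_width']*87)
r=np.mean(p,0)[3:];print('yaw',2*np.degrees(np.arctan2(r[1],r[0]))-90)
y=.5535;e=np.array([np.cos(y),np.sin(y)]);n=np.array([-e[1],e[0]]);M=np.array([.5746,.0811])
print('TCP jig',(s['position'][:2]-M)@e*1000,(s['position'][:2]-M)@n*1000)
im,c=snap('side','side'+sys.argv[1]);cv2.imwrite('pics/side%sz.png'%sys.argv[1],cv2.resize(im[120:240,250:430,::-1],None,fx=4,fy=4,interpolation=cv2.INTER_CUBIC))
E
python3 st.py w6
```

```text
7.1 [[0.5628, 0.0738, 0.0685, 1.5302, 2.7437, -0.0], [0.5629, 0.0738, 0.0686, 1.5302, 2.7436, 0.0], [0.5629, 0.0738, 0.0687, 1.5302, 2.7435, 0.0002]] F [[-0.2, -0.1, -1.4], [-0.1, -0.2, -2.0], [0.9, 0.4, -2.1]] 17.52408767708179
yaw 31.700725266767677
TCP jig -13.767378461815374 -0.08586403940575965
```

View pics/sidew6z.png

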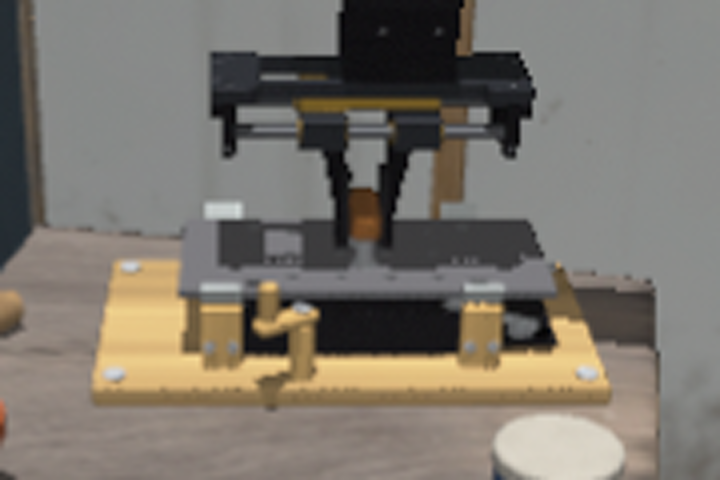

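View pics/w6.png

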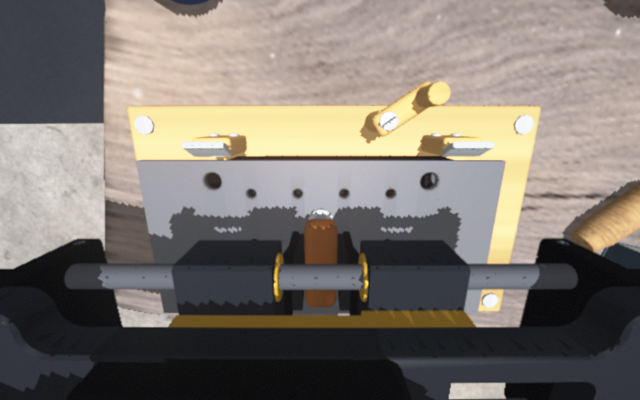

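step_arm:
  deltas:
    - [0,0,0,0,0,0.4,12]
    - [0,0,0,0,0,0.8,12]
    - [0,0,0,0,0,1.2,12]
    - [0,0,0,0,0,1.6,12]
    - [0,0,0,0,0,1.6,12]
    - [0,0,0,0,0,1.6,12]
    - [0,0,0,0,0,1.6,12]
    - [0,0,0,0,0,1.6,12]

```text
time: 8.15
position: [0.5629, 0.0738, 0.067]
tool_rot: [1.53, 2.744, 0.0]
ft_force: [0.2, 0.2, -2.1]
grip_width: 0.203
```

```bash
python3 st.py w7
```

```text
8.3 [[0.5629, 0.0738, 0.067, 1.5302, 2.7437, 0.0001], [0.5629, 0.0738, 0.067, 1.5302, 2.7436, 0.0], [0.5628, 0.0738, 0.067, 1.5302, 2.7437, -0.0]] F [[0.0, 0.9, -1.9], [-0.4, -0.2, -2.0], [1.3, 0.7, -2.0]] 17.898174486015975
yaw 31.701193953822653
TCP jig -13.845688275332847 -0.05063438267395431
```

step_arm:
  deltas:
    - [0,0,0,0,0,0.2,12]
    - [0,0,0,0,0,0.4,12]
    - [0,0,0,0,0,0.4,12]
    - [0,0,0,0,0,0.4,19]
    - [0,0,0,0,0,0.4,21]
    - [0,0,0,0,0,0.4,23]
    - [0,0,0,0,0,0.4,23]
    - [0,0,0,0,0,0.4,23]

```text
time: 9.35
position: [0.5629, 0.0738, 0.0666]
tool_rot: [1.53, 2.744, 0.0]
ft_force: [-0.2, 0.4, 0.5]
grip_width: 0.263
```

```bash
python3 st.py w8
```

```text
9.5 [[0.5629, 0.0738, 0.0666, 1.5301, 2.7437, 0.0], [0.5629, 0.0738, 0.0666, 1.5301, 2.7437, 0.0], [0.5629, 0.0738, 0.0666, 1.5302, 2.7437, 0.0]] F [[0.6, -0.3, -0.8], [0.4, -0.5, -0.7], [0.5, -0.9, 0.0]] 23.21055643285793
yaw 31.703661547496495
TCP jig -13.83673620011685 -0.051883180441653146
```

View pics/sidew8z.png

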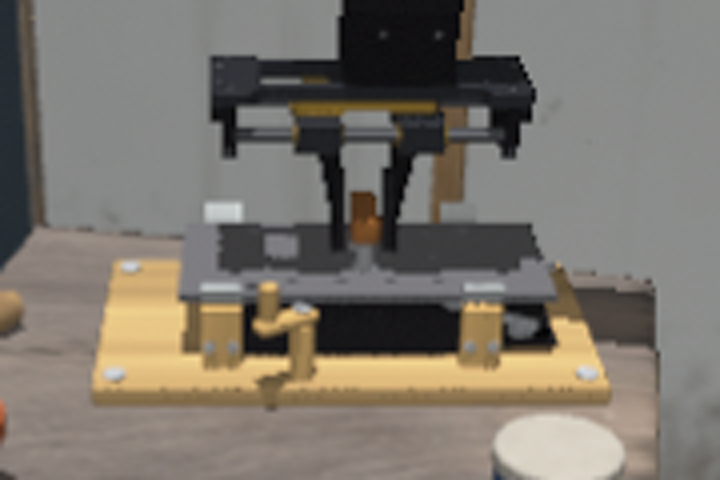

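View pics/w8.png

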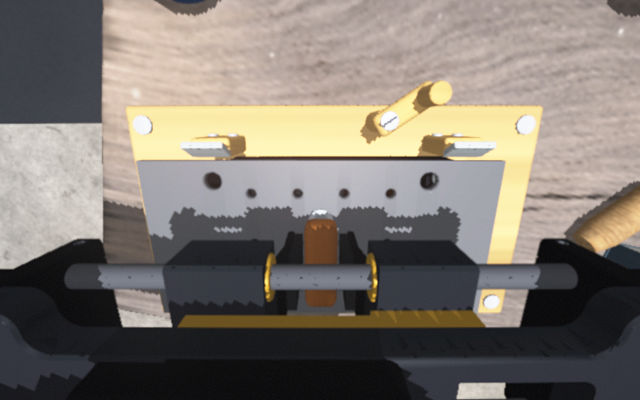

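step_arm:
  deltas:
    - [0,0,0,0,1.5,0,23]
    - [0,0,0,0,3,0,23]
    - [0,0,0,0,4.5,0,23]
    - [0,0,0,0,6,0,23]
    - [0,0,0,0,7.5,0,23]
    - [0,0,0,0,9,0,23]
    - [0,0,0,0,10.5,0,23]
    - [0,0,0,0,12,0,23]

```text
time: 10.55
position: [0.5731, 0.0802, 0.0665]
tool_rot: [1.53, 2.744, 0.0]
ft_force: [-0.6, -0.1, -1.1]
grip_width: 0.263
```

```bash
python3 st.py w9
```

```text
10.7 [[0.5733, 0.0803, 0.0665, 1.5299, 2.7437, 0.0004], [0.5733, 0.0803, 0.0665, 1.5298, 2.7437, 0.0005], [0.5733, 0.0803, 0.0666, 1.5299, 2.7435, 0.0008]] F [[0.5, -1.0, -0.3], [-0.5, 0.0, -0.1], [0.7, -0.7, -0.2]] 23.37740347178721
yaw 31.711488358871264
TCP jig -1.4765506299511504 0.0008640785023467805
```

View pics/w9.png

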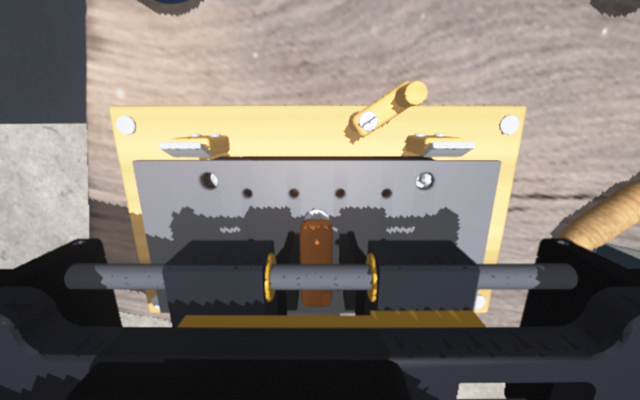

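step_arm:
  deltas:
    - [0,0,0,0,0.4,0,23]
    - [0,0,0,0,0.8,0,23]
    - [0,0,0,0,1.2,0,23]
    - [0,0,0,0,1.6,0,23]
    - [0,0,0,0,2.0,0,23]
    - [0,0,0,0,2.4,0,23]
    - [0,0,0,0,2.8,0,23]
    - [0,0,0,0,2.8,0,23]

```text
time: 11.75
position: [0.5755, 0.0816, 0.0666]
tool_rot: [1.53, 2.744, 0.0]
ft_force: [-0.3, 0.6, 0.3]
grip_width: 0.261
```

```bash
python3 st.py w10;python3 -c "
from h import *
im,c=load('w10');cv2.imwrite('pics/w10z.png',cv2.resize(im[130:320,120:500,::-1],None,fx=2.1,fy=2.1,interpolation=cv2.INTER_CUBIC))"
```

```text
11.9 [[0.5755, 0.0816, 0.0666, 1.5302, 2.7436, 0.0], [0.5754, 0.0815, 0.0666, 1.5302, 2.7436, -0.0], [0.5755, 0.0815, 0.0666, 1.5302, 2.7436, -0.0]] F [[-1.0, 0.9, -0.2], [0.2, -0.2, 0.5], [0.4, 0.1, 0.3]] 23.275623332393728
yaw 31.70044132969595
TCP jig 0.9558478224170728 -0.09695604858144008
```

View pics/w10z.png

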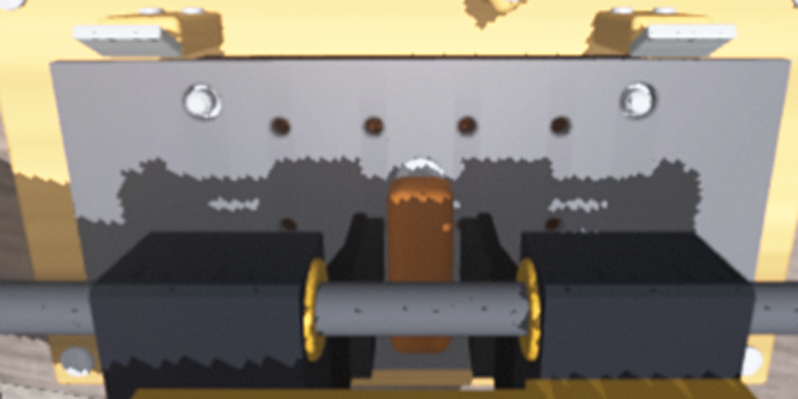

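View pics/sidew10z.png

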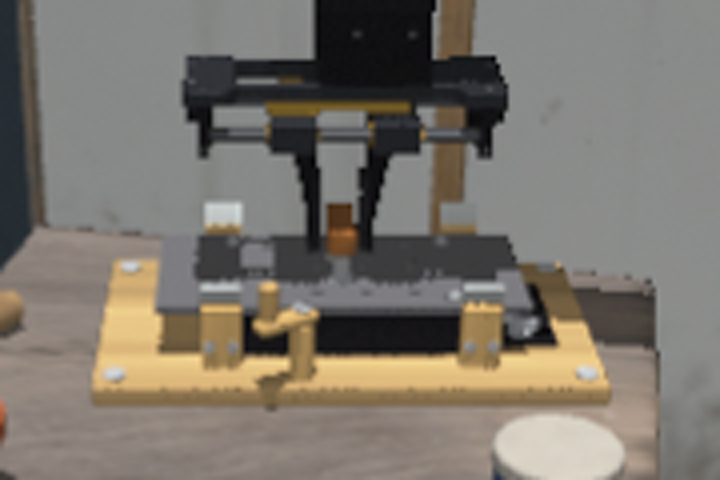

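step_arm:
  deltas:
    - [0,0,0,0,0,0,32]
    - [0,0,0,0,0,0,32]
    - [0,0,0,0,0,-4,32]
    - [0,0,0,0,0,-15,32]
    - [0,0,0,0,0,-40,32]
    - [0,0,0,0,0,-70,32]
    - [0,0,0,0,0,-90,32]
    - [0,0,0,0,0,-90,32]

```text
time: 12.95
position: [0.577, 0.0819, 0.1592]
tool_rot: [1.528, 2.74, 0.005]
ft_force: [0.4, -0.4, -0.3]
grip_width: 0.364
```

```bash
python3 st.py w11
python3 - <<'E'
from h import *
im,c=load('w11')
cv2.imwrite('pics/w11z.png',cv2.resize(im[60:280,130:530,::-1],None,fx=2,fy=2,interpolation=cv2.INTER_CUBIC))
im,c=snap('scene','scene11');cv2.imwrite('pics/s11z.png',cv2.resize(im[180:360,270:490,::-1],None,fx=3.3,fy=3.3,interpolation=cv2.INTER_CUBIC))
E
```

```text
13.1 [[0.576, 0.0817, 0.1576, 1.5294, 2.7422, 0.0019], [0.5752, 0.0815, 0.1564, 1.5302, 2.7437, -0.0001], [0.5749, 0.0815, 0.1558, 1.5298, 2.7429, -0.0012]] F [[0.6, -0.7, -0.2], [-0.1, 1.0, -0.1], [0.5, -0.6, -0.7]] 32.45126378756384
yaw 31.70132184822546
TCP jig 0.41354109561054325 0.1774606211234484
```

View pics/w11z.png

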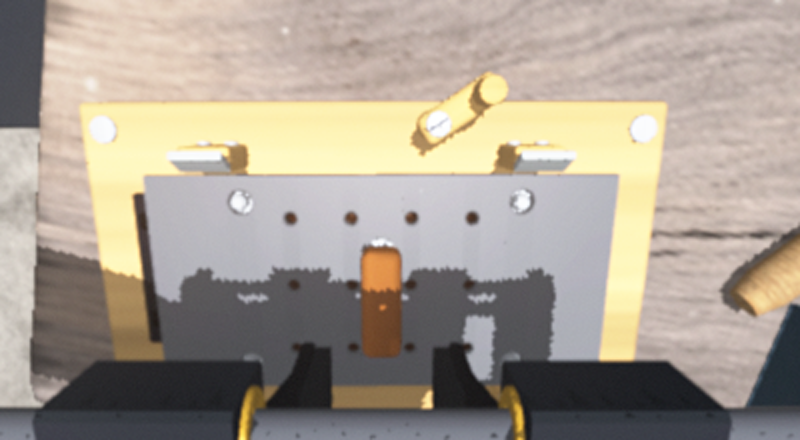

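View pics/s11z.png

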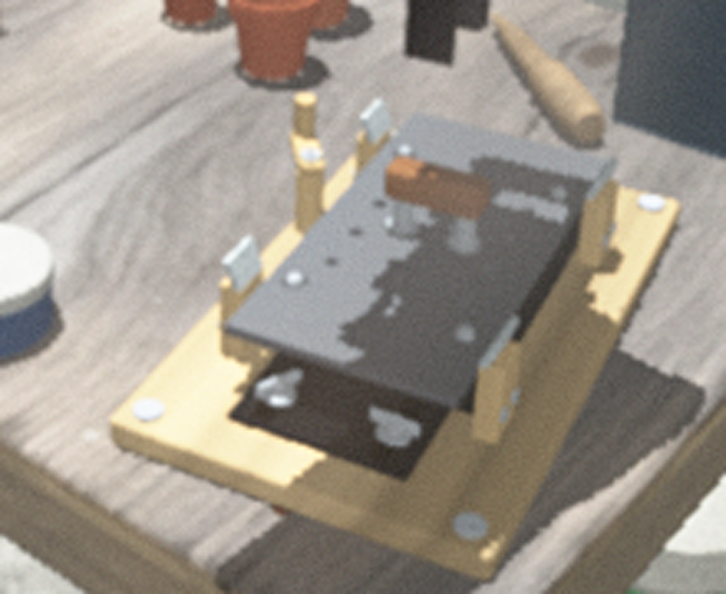

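View pics/sidew11z.png

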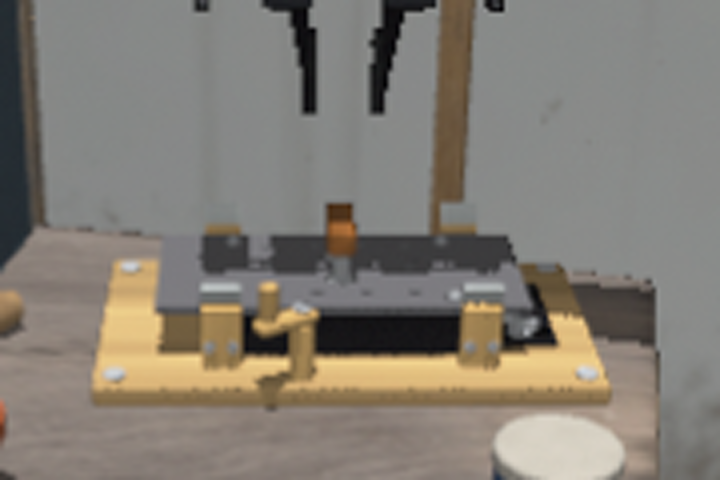

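Run:
```python
from h import *
im,c=load('w11')
y=.5535;e=np.array([np.cos(y),np.sin(y)]);n=np.array([-e[1],e[0]]);M=np.array([.5746,.0811])
Q=lambda a,z:onz(c,a[0]/2+130,a[1]/2+60,z)[:2]
J=lambda p:((p-M)@e*1000,(p-M)@n*1000)
pg=Q((491,88),.0815);pv=Q((437,124),.0605);print(pg,J(pg),pv,J(pv),np.linalg.norm(pg-pv))
d=np.array(J(pg))-np.array(J(pv));print('a',-np.arctan2(d[1],d[0]))
for a in((240,201),(521,201)):print(J(Q(a,.053)))
s=ctrl.get_state();print(s['joint_positions'],s['position'])
```

```text
[0.56502152 0.18254207] (np.float64(45.176522382178625), np.float64(91.33084537673983)) [0.55578952 0.1605403 ] (np.float64(25.757325293124765), np.float64(77.46712332411404)) 0.023860176125418284
a -0.6200062199727554
(np.float64(-66.59149653517913), np.float64(42.37049219418462))
(np.float64(67.50639612247134), np.float64(42.176369426363884))
[-0.0237969   0.22513175 -0.18646205  1.71026048  0.04410899  1.21230954
  0.33215033] [0.57467876 0.08143323 0.15537778]
```

step_arm:
  deltas:
    - [0,0,-8,12,6,0,32]
    - [0,0,-18,26,13,0,32]
    - [0,0,-28,42,20,5,32]
    - [0,0,-38,58,28,15,32]
    - [0,0,-48,74,36,25,32]
    - [0,0,-57,86,42,35,32]
    - [0,0,-62,91.2,44.6,45,32]
    - [0,0,-62,91.2,44.6,50,32]

```text
time: 14.2
position: [0.5645, 0.1829, 0.1051]
tool_rot: [0.101, -3.138, 0.0]
ft_force: [-1.3, -0.1, 0.0]
grip_width: 0.367
```

```bash
python3 st.py w12
```

```text
14.35 [[0.5645, 0.1822, 0.1048, 0.0991, -3.1374, 0.0011], [0.5649, 0.1819, 0.1054, 0.0984, -3.1381, 0.0011], [0.5653, 0.1819, 0.106, 0.0983, -3.1391, 0.0009]] F [[-0.8, -1.1, -0.7], [-0.9, -1.1, 0.8], [0.1, 0.6, 0.3]] 32.09426328967655
yaw -266.40063128722073
TCP jig 45.0612073353571 90.62796026593561
```

View pics/w12.png

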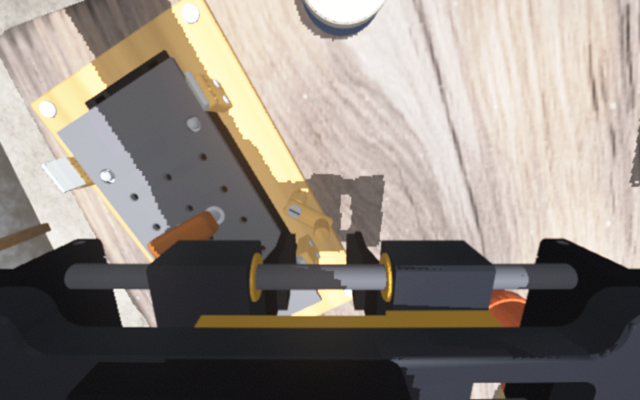

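View pics/sidew12z.png

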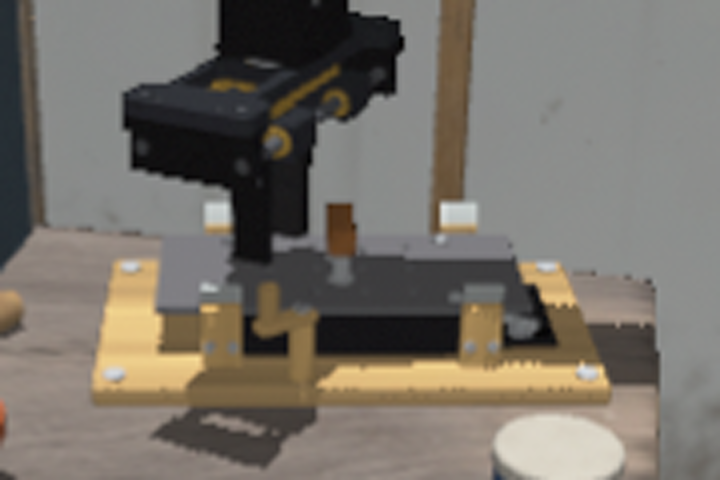

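step_arm:
  deltas:
    - [0,0,0,0,0,5,32]
    - [0,0,0,0,0,12,32]
    - [0,0,0,0,0,20,32]
    - [0,0,0,0,0,28,32]
    - [0,0,0,0,0,34,32]
    - [0,0,0,0,0,34,26]
    - [0,0,0,0,0,34,20]
    - [0,0,0,0,0,34,16]
  newtons: 5

```text
time: 15.4
position: [0.5658, 0.1827, 0.073]
tool_rot: [-0.101, 3.139, 0.0]
ft_force: [0.3, 0.1, -0.7]
grip_width: 0.213
```

```bash
python3 st.py w13
python3 - <<'E'
from h import *
im,c=snap('scene','scene13');cv2.imwrite('pics/s13z.png',cv2.resize(im[130:310,270:490,::-1],None,fx=3.3,fy=3.3,interpolation=cv2.INTER_CUBIC))
y=np.radians(61.9);tx=np.array([-np.sin(y),np.cos(y)]);ty=np.array([np.cos(y),np.sin(y)])
pv=np.array([25.8,77.6])
P=lambda a:pv+24*np.array([np.cos(a),-np.sin(a)])
for a in np.r_[-.6,np.linspace(-.45,1.65,15)]:
    d=P(a)-P(-.61);print(round(a,2),np.round([d@tx,d@ty],1))
E
```

```text
15.55 [[0.5657, 0.1827, 0.0729, 0.1014, -3.1393, -0.0002], [0.5657, 0.1826, 0.0729, 0.1013, -3.1394, -0.0001], [0.5656, 0.1826, 0.0728, 0.1014, -3.1395, -0.0]] F [[0.3, -0.3, -0.0], [0.7, -0.1, 0.4], [0.4, 0.1, 0.5]] 16.63110549973335
yaw -266.3005913056852
TCP jig 45.71852179411519 91.07122765313663
-0.6 [-0.2 -0.1]
-0.45 [-3.3 -2. ]
-0.3 [-6.  -4.3]
-0.15 [-8.4 -7.1]
-0.0 [-10.3 -10.1]
0.15 [-11.7 -13.4]
0.3 [-12.7 -16.9]
0.45 [-13.1 -20.4]
0.6 [-13. -24.]
0.75 [-12.3 -27.6]
0.9 [-11.1 -31. ]
1.05 [ -9.5 -34.1]
1.2 [ -7.3 -37. ]
1.35 [ -4.8 -39.6]
1.5 [ -1.9 -41.7]
1.65 [  1.3 -43.4]
```

View pics/sidew13z.png

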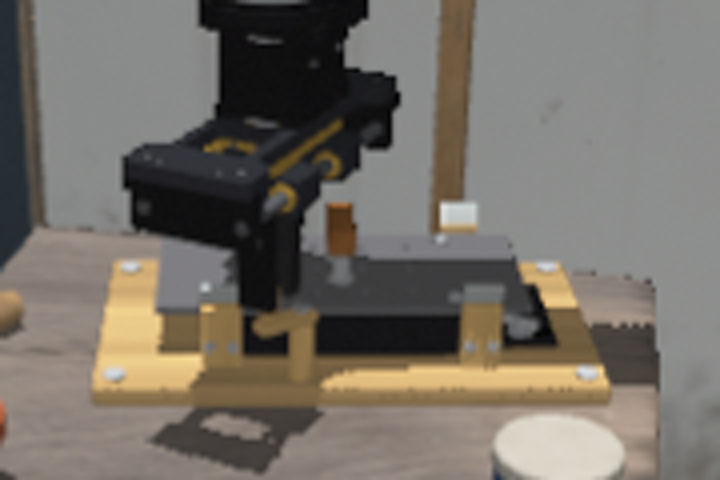

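View pics/s13z.png

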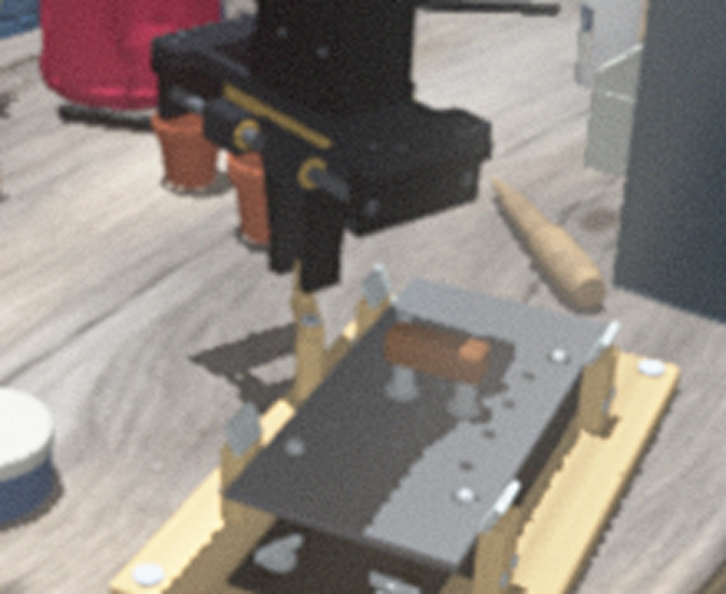

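step_arm:
  deltas:
    - [0,0,0,-3.3,-2,0,15]
    - [0,0,0,-6,-4.3,0,15]
    - [0,0,0,-8.4,-7.1,0,15]
    - [0,0,0,-10.3,-10.1,0,15]
    - [0,0,0,-11.7,-13.4,0,15]
    - [0,0,0,-12.7,-16.9,0,15]
    - [0,0,0,-13.1,-20.4,0,15]
    - [0,0,0,-13,-24,0,15]

```text
time: 16.65
position: [0.5818, 0.161, 0.0735]
tool_rot: [-0.103, 3.136, 0.004]
ft_force: [2.8, 3.3, 0.3]
grip_width: 0.171
```

```bash
python3 st.py w14
python3 - <<'E'
from h import *
im,c=snap('scene','scene14');cv2.imwrite('pics/s14z.png',cv2.resize(im[130:310,270:490,::-1],None,fx=3.3,fy=3.3,interpolation=cv2.INTER_CUBIC))
E
```

```text
16.8 [[0.5815, 0.1598, 0.0734, 0.1014, -3.1368, -0.0017], [0.581, 0.1593, 0.0731, 0.1008, -3.138, -0.0004], [0.5806, 0.1592, 0.0729, 0.1008, -3.139, 0.0003]] F [[0.6, 1.7, 1.4], [0.8, 1.3, 1.7], [0.9, 2.3, 0.8]] 14.866568865718577
yaw -266.31343765436543
TCP jig 46.12668226134867 63.25688754025127
```

View pics/sidew14z.png

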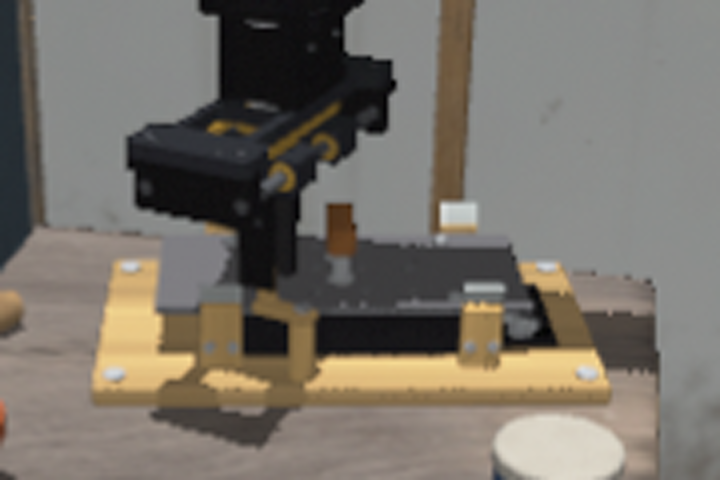

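View pics/s14z.png

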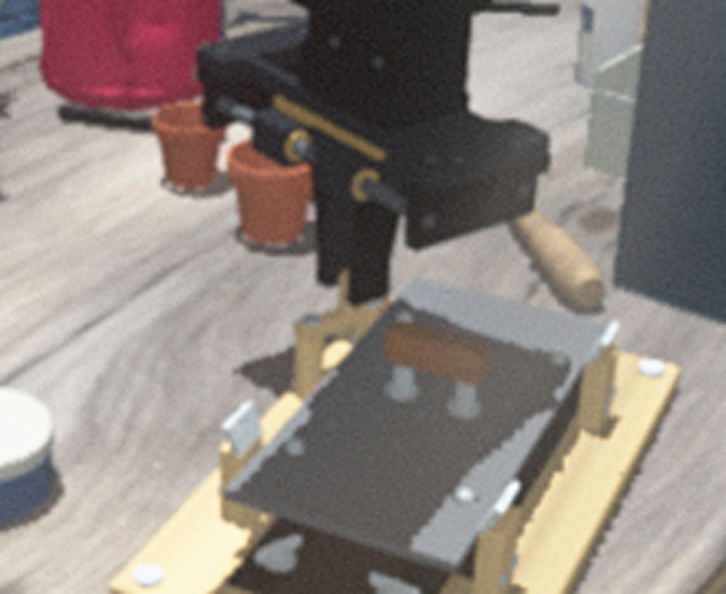

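step_arm:
  deltas:
    - [0,0,0,0.7,-3.6,0,15]
    - [0,0,0,1.9,-7,0,15]
    - [0,0,0,3.5,-10.1,0,15]
    - [0,0,0,5.7,-13,0,15]
    - [0,0,0,8.2,-15.6,0,15]
    - [0,0,0,11.1,-18,0,15]
    - [0,0,0,12.9,-19.5,0,15]
    - [0,0,0,13,-20,0,15]

```text
time: 17.9
position: [0.5678, 0.1385, 0.0725]
tool_rot: [0.101, -3.139, 0.0]
ft_force: [0.6, 2.8, 0.7]
grip_width: 0.171
```

```bash
python3 st.py w15
python3 - <<'E'
from h import *
im,c=snap('scene','scene15');cv2.imwrite('pics/s15z.png',cv2.resize(im[130:310,270:490,::-1],None,fx=3.3,fy=3.3,interpolation=cv2.INTER_CUBIC))
E
```

```text
18.05 [[0.5678, 0.1386, 0.0725, 0.1014, -3.1391, 0.0003], [0.5679, 0.1386, 0.0725, 0.1016, -3.1391, 0.0005], [0.5679, 0.1386, 0.0725, 0.1016, -3.1391, 0.0005]] F [[1.0, 2.2, 0.5], [0.1, 2.0, -0.3], [-0.5, 2.7, 0.3]] 15.153510515893894
yaw -266.29463833947
TCP jig 24.54611224493692 52.42388894113402
```

View pics/sidew15z.png

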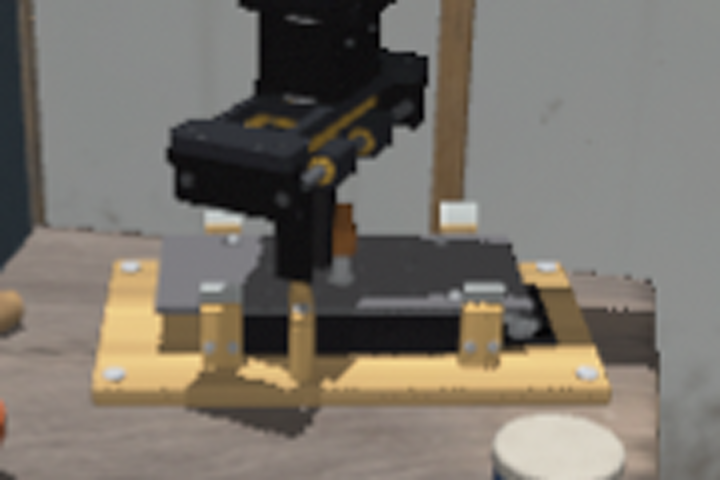

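View pics/s15z.png

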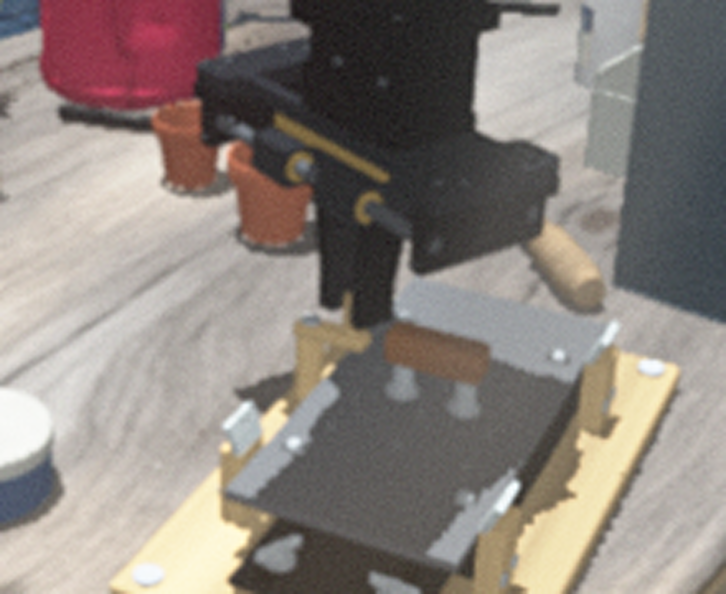

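step_arm:
  deltas:
    - [0,0,0,0,0,0,19]
    - [0,0,0,0,0,0,19]
    - [0,0,0,0,0,-3,19]
    - [0,0,0,0,0,-12,19]
    - [0,0,0,0,0,-35,19]
    - [0,0,0,0,0,-65,19]
    - [0,0,0,10,0,-90,19]
    - [0,0,0,20,0,-100,19]

```text
time: 19.15
position: [0.549, 0.1377, 0.1748]
tool_rot: [-0.101, 3.137, 0.001]
ft_force: [0.1, 0.6, -1.1]
grip_width: 0.216
```

```bash
python3 st.py w16
python3 - <<'E'
from h import *
im,c=load('w16');cv2.imwrite('pics/w16z.png',cv2.resize(im[0:260,0:400,::-1],None,fx=2,fy=2,interpolation=cv2.INTER_CUBIC))
im,c=snap('scene','scene16');cv2.imwrite('pics/s16z.png',cv2.resize(im[150:350,220:490,::-1],None,fx=2.9,fy=2.9,interpolation=cv2.INTER_CUBIC))
E
```

```text
19.3 [[0.5478, 0.1378, 0.1752, 0.1021, -3.1373, -0.0001], [0.5481, 0.1376, 0.1739, 0.102, -3.1379, 0.0001], [0.5481, 0.1373, 0.1728, 0.1017, -3.1391, 0.0005]] F [[-0.8, -0.1, 1.0], [0.1, 0.2, -0.0], [0.6, -0.2, 0.3]] 18.93235912295949
yaw -266.278928350047
TCP jig 7.008341239419802 61.78526364434741
```

View pics/w16z.png

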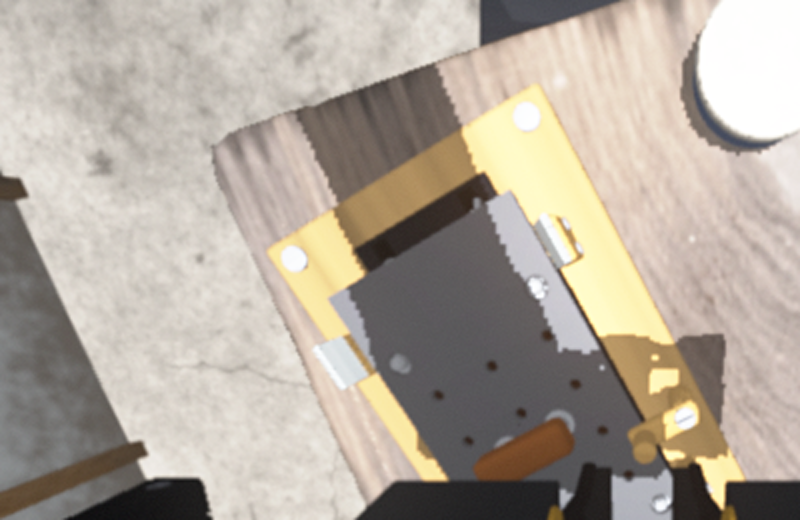

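View pics/s16z.png

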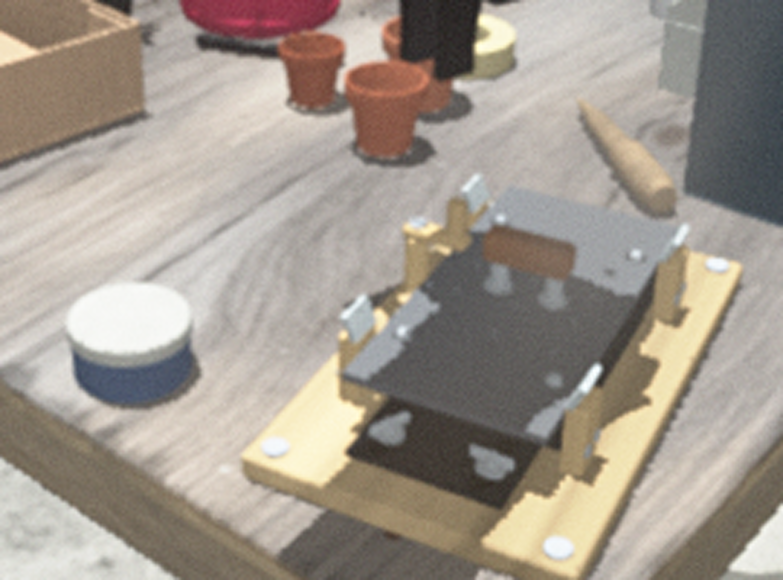

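View pics/sidew16z.png

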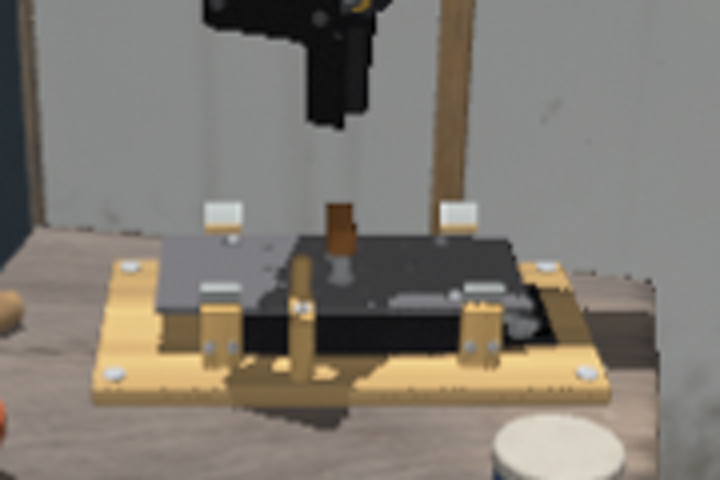

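Measure the final button angle and compare the tin and pots with the start pictures.

Run:
```python
from h import *
im,c=load('w16')
y=.5535;e=np.array([np.cos(y),np.sin(y)]);n=np.array([-e[1],e[0]]);M=np.array([.5746,.0811])
Q=lambda a,z:(lambda p:np.array([(p-M)@e,(p-M)@n])*1000)(onz(c,a[0]/2,a[1]/2,z)[:2])
pg=Q((645,438),.0815);pv=Q((686,416),.0605);d=pg-pv
print(pg,pv,np.linalg.norm(d),'a',-np.arctan2(d[1],d[0]))
print('pins',Q((537,287),.053),Q((400,363),.053),'plate corner',Q((331,296),.05),Q((512,192),.05))
def cen(fn,f,box):
    im,_=load(fn);h=cv2.cvtColor(im,cv2.COLOR_RGB2HSV).astype(int);m=f(h)
    k=np.zeros_like(m);k[box[0]:box[1],box[2]:box[3]]=m[box[0]:box[1],box[2]:box[3]];v,u=np.nonzero(k);return u.mean().round(1),v.mean().round(1),len(u)
blue=lambda h:(h[...,0]>100)&(h[...,0]<130)&(h[...,1]>90)
red=lambda h:((h[...,0]<12))&(h[...,1]>140)
for fn in('side0','sidew16'):print(fn,'tin',cen(fn,blue,(220,260,360,420)),'pots',cen(fn,red,(210,280,170,255)))
for fn in('scene0','scene16'):print(fn,'tin',cen(fn,blue,(240,300,230,300)),'pot',cen(fn,red,(170,210,335,368)))
```

```text
[20.00100916 57.62442889] [25.94150383 78.74419843] 21.939328661604463 a 1.8449883269829983
pins [-67.01741631  42.89604034] [-67.40472602 -39.98961913] plate corner [-112.80259417  -52.58026814] [-111.48182847   54.86470698]
side0 tin (np.float64(387.9), np.float64(247.2), 253) pots (np.float64(212.8), np.float64(239.0), 2159)
sidew16 tin (np.float64(388.0), np.float64(247.2), 251) pots (np.float64(212.8), np.float64(239.0), 2159)
scene0 tin (np.float64(nan), np.float64(nan), 0) pot (np.float64(nan), np.float64(nan), 0)
scene16 tin (np.float64(nan), np.float64(nan), 0) pot (np.float64(nan), np.float64(nan), 0)<stdin>:10: RuntimeWarning: Mean of empty slice.
  ret = ret.dtype.type(ret / rcount)
```

Run:
```python
from h import *
y=.5535;e=np.array([np.cos(y),np.sin(y)]);n=np.array([-e[1],e[0]]);M=np.array([.5746,.0811])
im,c=load('w16')
Q=lambda a,z,c,f,o:(lambda p:np.array([(p-M)@e,(p-M)@n])*1000)(onz(c,a[0]/f+o[0],a[1]/f+o[1],z)[:2])
for q in((645,452),(645,445)):
    pg=Q(q,.0815,c,2,(0,0));d=pg-np.array([25.8,77.7]);print(pg,-np.arctan2(d[1],d[0]))
im,c=load('sidew16')
pg=Q((301,259),.0815,c,4,(250,120));pv=Q((302,306),.0605,c,4,(250,120));d=pg-pv;print(pg,pv,-np.arctan2(d[1],d[0]))
im,c=load('w16');cv2.imwrite('pics/w16p.png',cv2.resize(im[170:250,280:380,::-1],None,fx=7,fy=7,interpolation=cv2.INTER_CUBIC))
```

```text
[26.4027778  54.22861703] 1.5451205777344412
[23.18984931 55.93290771] 1.6901391859278716
[26.25093466 57.80332635] [25.92194952 77.87890863] 1.5544104664047331
```

View pics/w16p.png

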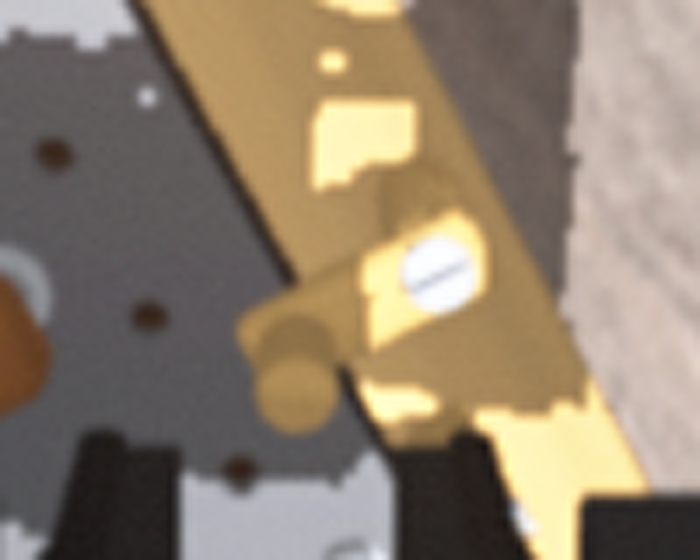

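The peg top is at crop pixel (295,392), which is (645,452) in the zoomed picture. That puts the button at about 1.55 rad, and the side view agrees. Handing in.

```bash
python3 -c "
from h import *
print(ctrl.close_job(), ctrl.get_state()['time'])"
```

```text
the job is handed in; nothing more can be done
the job is handed in; nothing more can be done
```

The template is seated flat on the tray with all four pins through its holes, and the turn button stands across its edge. I handed the job in after about 19.5 s of the 61 s allowed.

- **Placing and sliding:** I carried the template by its handle and laid it on the pin tips between the guides, about 14 mm short of the holes. I then loosened the fingers around the bar and nudged it forward until it dropped. All wrist force readings stayed at a few newtons. I had no reading of the force between template and jig, nor of the template's height, so seating is judged from the pictures.
- **Turn button:** I guided the peg round its arc with loosely open fingers, starting from about -0.6 rad. The last pictures put it at about 1.55 rad in both the wrist and side views. My first wrist measurement gave 1.84 rad, past the 1.65 stop, because I had picked the wrong pixel for the peg top. Re-picking it in an enlarged picture brought it into line with the side view.
- **Last checks:** The visible pins are where they should be. The tin and pots sit at the same pixels as at the start in the side view; the same check in the scene view failed because its colour masks found nothing. The arm was lifted about 100 mm clear of everything.

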